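# Balance the scale beam on its stand

## Task

Set up the kitchen balance: the wooden beam has a weight hidden somewhere inside, so lift it at trial points to find where it balances, then seat it gently in the saddle of the steel stand at that point, so that it lies level there on its own when you let go. Do not let it tip over or hang steeply, and leave the cup, bowl and jar alone.

Things in the scene. Friction and masses are not known exactly. Their poses are not given: they have to be found in the camera images.
- beam: Straight pale wooden bar lying on the worktop, 342 mm long (x axis), 26 wide (y), 36 high (z), steel end plates, both ends alike; origin at the centre of its underside, z up. Weighs about 0.4 kg. A heavy slug fixed inside (it stays put during the job) puts its balance point 20 to 80 mm from the middle, toward either end; nothing outside shows where.
- stand: Steel balance stand fixed to the worktop: foot plate 100 x 90 x 10 mm, round post, sprung saddle on top; origin at the centre of the foot's underside, z up; the saddle's channel runs along its x axis, the 100 mm way of the foot. (Wall cabinets hang from 0.43 m above the worktop, their fronts at x = 0.59 m: keep the wrist out of them.)
- seat (a point): Centre of the saddle's flat seat, 55 mm above the worktop, axes as the stand's. Seat 24 mm long (x): a balance point over 12 mm off its centre tips off. It is sprung: sinks 1 mm per N, 10 mm at most, staying level. Cheeks leave a channel 30 mm wide; saddle 44 mm wide outside, flared cheeks end 9.5 mm above the seat: keep fingertips over 12 mm above the beam's underside.
- espresso_cup: Bystander: small green and white cup with a handle, 64 x 89 x 48 mm; origin at the centre of its underside.
- pinch_bowl: Bystander: small grey-brown bowl, 62 mm across, 31 mm high; origin at the centre of its underside.
- honey_jar: Bystander: glass jar of honey with a dark lid, 65 mm across, 86 mm high; origin at the centre of its underside.
Mind the look-alikes: they are no part of the job. Leave any red look-alike of the stand alone.

How it is judged (in metres and radians):
On the way:
1. the beam is held in the gripper, lifted clear of the worktop and level (height (world z) of beam above 0.012 m and angle between beam's own x axis and vertical between 1.4208 and 1.7208 rad and contact force between the fingers and beam above 1 N), for 0.2 s.
At the end, for the whole second after the job is handed in: The beam lies level (within 0.04 rad) and upright, at rest, let go, in the saddle between its cheeks and down on the seat (within 4 mm), in line with the channel (within 0.2 rad), carried by the stand alone (z of beam in the frame of seat between -0.004 and 0.004 m and x of beam in the frame of seat between -0.1 and 0.1 m and y of seat in the frame of beam between -0.005 and 0.005 m and angle between the x axis of beam and the x axis of stand, either way round below 0.2 rad and angle between beam's own x axis and vertical between 1.5308 and 1.6108 rad and angle between beam's own z axis and vertical below 0.06 rad and contact force between beam and stand above 1 N and linear speed of beam below 0.01 m/s and angular speed of beam below 0.05 rad/s); the robot touches nothing.
It fails at once if the beam slopes by more than 0.45 rad or rolls over on its side (not (angle between beam's own x axis and vertical between 1.1208 and 2.0208 rad) or angle between beam's own z axis and vertical above 0.6 rad).
It fails at once if the stand is pressed or struck with more than 20 N (contact force between stand and anything else above 20 N).
It fails at once if cup, bowl or jar moved by more than 15 mm (distance of any of espresso_cup, pinch_bowl, honey_jar from where it was at the start of the episode above 0.015 m).
It also fails if it takes over 64 s, if anything falls off the work surface, if the arm or the gripper's body presses on something with over 40 N, if the wrist force passes 120 N, or if a joint passes its speed limit or range.

## Robot

A 7-joint arm with a two-finger parallel gripper is mounted at the origin on a cart in front of the work surface, level with it; the furniture and walls round the work are solid. World frame = base frame: x ahead of the robot, y to its left, z up, the work surface at z = 0. Lengths are in m, angles in degrees, forces in N, time in s.
With the tool pointing down it reaches from about 0.425 to 0.875 m from the base axis. Payload 4.7 kg.
Tool frame: the origin (TCP) lies between the finger pads; the fingertips stand 8 mm ahead of it and the grasp point (between the pads) lies 11 mm behind it (env.tip_extent is the distance from the TCP to the fingertips, in m); z points along the fingers, y is the line along which they close (so a half turn about z gives the same grasp; the last joint's range is limited). The gripper opens to 87 mm and grips with 3 to 60 N. Pads are 19 mm wide; open, the fingers measure 117 mm over their backs; the gripper's body (75 mm by 190 mm) begins 51 mm behind the grasp point.
Start: joints at [73.516, 18.392, -4.016, 83.108, 1.295, 78.541, -3.26], TCP at [0.193, -0.621, 0.231] pointing down, gripper open.
Joint ranges: [-163.93, 163.93], [-17.29, 119.83], [-79.2, 71.16], [3.27, 140.29], [-89.18, 269.18], [5.43, 117.66], [-154.24, 154.24]. Speed limits (degrees/s): [147.25, 147.25, 180, 180, 180, 180, 180].

## Interface

Orientations are given as [roll, pitch, yaw] about the fixed x, y, z axes, in that order (R = Rz(yaw) Ry(pitch) Rx(roll)).
In Python, from cell import sensors, vision, workorder, env gives the robot as it stands.
- The arm moves only by the tool drive_tool, never from a script. Its argument "moves" is a list of rows, each an object of numbers: "x", "y", "z": the shift along the tool's x, y, z in mm; "rx", "ry", "rz": the turn, a rotation vector about the tool's x, y, z in rad; "fingers": the closure, from -1 (fully open) to 1 (shut). In form: [{"x": .., "y": .., "z": .., "rx": .., "ry": .., "rz": .., "fingers": ..}, ...]. A call has 1 to 20 rows; each row is the pose to reach, as a shift and turn from the pose commanded when the call began, along the tool's axes at that moment; what a row does not reach only later rows make up. A row lasts 1/8 s, in which the tool goes at most 62.5 mm and 10.7 degrees, less where a joint would pass 70% of its speed; a pose out of reach is approached as far as the arm can. A call with a gripper value outside its range is refused whole. The fingers move at their own pace and stop on an object; "force" is the grip in N (left out, the last holds). Time passes only in rows, so rows that repeat a pose let the fingers close. It gives the time, the measured TCP pose, the force, the opening and the grip force at its end, in the units of the state.
- sensors.get_obs(): the state, without advancing time (a new reading comes with each control period).
- vision.read_camera(name): name is "scene" or "top" or "wrist"; returns a dict with "image" (420x560x3 uint8, red, green, blue), "fx", "fy", "cx", "cy" (pixels), "k1" (the pictures are not rectified: a ray, as slopes to the right and down, at radius r is drawn at 1 + k1 r^2 times it, then the intrinsics apply), "R" (3x3) and "t" (3): a world point X has camera coordinates R X + t. Camera axes: x right, y down, z forward; pixel columns grow to the right and rows downward; lengths in m; the calibration is good to about 2 mm. A picture is of the moment at which its call begins. There is no depth.
- workorder.sign_off(): hands the job in; it is judged then, once.
The state is a dict: "time_s": time; "qpos": joint angles; "joint_velocities": joint speeds; "effort": joint torques, N m; "tool_pos": TCP position; "tool_rot": TCP orientation; "force": force on the tool from outside, world axes, zero at the start; "wrist_torque": the same for the moment, N m; "grip_width": finger opening in m; "grasp_force": force on a finger pad.
Only numpy, scipy, OpenCV 4.12 (cv2) and the standard library are available. Lean on these libraries where they do the work, as an engineer would, in place of code of your own. Each camera call takes 0.05 s, during which the arm holds its last target. There are 200 camera calls.

## Working session

There is one attempt and no reset: what is moved stays moved. The work goes in short steps, Python scripts to look and compute and a tool call to move; the robot and the scene stay as the last step left them, time stands still between calls to the robot, and variables do not carry over. Pictures are saved under pics/ and viewed, at most 10 in all, crops included, and the job is handed in when it is done.

Besides the shell and the picture viewer there is one more tool, called as a command line: name --argument value ..., lists and objects as JSON in quotes. drive_tool: Moves the arm, as the interface text tells. Its arguments: {"type":"object","properties":{"moves":{"type":"array"},"force":{"type":"number"}},"required":["moves"]}

```bash
mkdir -p pics; ls; python3 - <<'E'
from cell import sensors, vision, workorder, env
import cv2
for n in ("scene","top"):
    c=vision.read_camera(n); cv2.imwrite(f"pics/{n}0.png",c["image"][:,:,::-1])
    print(n,c["fx"],c["fy"],c["cx"],c["cy"],c["k1"],c["R"],c["t"])
o=sensors.get_obs(); print(o, env.tip_extent)
E
```

```text
pics
scene 411.3163860891342 411.3163860891342 284.3262526690281 210.7729127427834 -0.1087244953954743 [[-0.86549143 -0.50085261 -0.00844086]
 [-0.32391924  0.57243873 -0.7532531 ]
 [ 0.38210065 -0.64919994 -0.65767661]] [0.47264651 0.22254348 0.99902633]
top 478.1784634217834 478.1784634217834 278.6588698963878 214.4189441551795 -0.12457001630535479 [[-0.02511116 -0.99968004  0.00304147]
 [-0.97816227  0.02394251 -0.20645905]
 [ 0.20632017 -0.00815948 -0.97845052]] [0.02128548 0.57791655 1.17388755]
{'time_s': 0.1, 'qpos': array([73.51357681, 18.43584389, -4.01557394, 83.16723324,  1.29446274,
       78.54000421, -3.26041208]), 'joint_velocities': array([ 0.09671809, -0.01084867, -0.16630529, -0.11842917,  0.05015302,
        0.05100106, -0.06345096]), 'effort': array([-3.48934338e-05, -4.92570949e+01, -4.05612476e-01, -3.13399601e+01,
       -6.41490868e-02,  3.94711783e-02,  4.17426963e-05]), 'tool_pos': array([ 0.19304917, -0.62017688,  0.22956512]), 'tool_rot': array([-1.79902119e+02,  4.82466845e-03,  1.72955279e+01]), 'force': array([-0.45936225, -0.3084868 , -0.28756462]), 'wrist_torque': array([ 0.0398767 ,  0.00786064, -0.00914071]), 'grasp_force': 0.0, 'grip_width': 0.08681866703946796} 0.008
```

View pics/scene0.png

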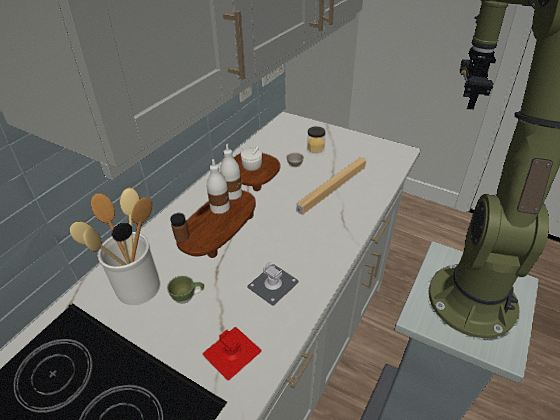

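View pics/top0.png

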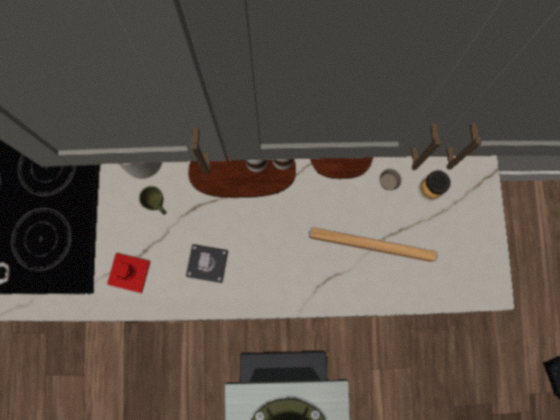

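In the top view the beam runs from (312,232) to (435,256). The steel stand is at (207,263), and the red look-alike at (128,272) is to be left alone. The cup is at (152,200), the bowl at (389,180) and the jar at (436,184). The other wooden items are spoons and boards, which don't match the beam's description. I'll use the pale bar and the grey stand.

```bash
cat > h.py <<'E'
import numpy as np, cv2
from cell import sensors, vision, workorder, env
def rays(c,px):
    K=np.array([[c["fx"],0,c["cx"]],[0,c["fy"],c["cy"]],[0,0,1.]])
    n=cv2.undistortPoints(np.float64(px).reshape(-1,1,2),K,np.array([c["k1"],0,0,0.]))[:,0]
    R=np.array(c["R"]);o=-R.T@np.array(c["t"])
    return o,np.c_[n,np.ones(len(n))]@R
def onplane(c,px,z):
    o,d=rays(c,px); return o+d*((z-o[2])/d[:,2])[:,None]
def proj(c,X):
    R=np.array(c["R"]);K=np.array([[c["fx"],0,c["cx"]],[0,c["fy"],c["cy"]],[0,0,1.]])
    return cv2.projectPoints(np.float64(X).reshape(-1,1,3),cv2.Rodrigues(R)[0],np.float64(c["t"]),K,np.array([c["k1"],0,0,0.]))[0][:,0]
def blob(m,near):
    cs,_=cv2.findContours(m.astype(np.uint8),cv2.RETR_EXTERNAL,cv2.CHAIN_APPROX_NONE)
    cs=[k for k in cs if cv2.contourArea(k)>40]
    return min(cs,key=lambda k:abs(cv2.pointPolygonTest(k,near,True)) if cv2.pointPolygonTest(k,near,True)<0 else 0)
def rect(P):
    (cx,cy),(w,h),a=cv2.minAreaRect(np.float32(P[:,:2]*1000))
    if w<h:w,h,a=h,w,a+90
    return np.round([cx,cy,w,h,(a+90)%180-90],1)
E
python3 - <<'E'
from h import *
for n,bp,sp in(("top",(373,244),(195,250)),("scene",(333,186),(260,286))):
    c=vision.read_camera(n); im=c["image"]; hsv=cv2.cvtColor(im,cv2.COLOR_RGB2HSV)
    H,S,V=[hsv[:,:,i].astype(int) for i in range(3)]
    b=blob((H<25)&(S>75)&(V>90),bp)[:,0]
    print(n,"beam px",cv2.minAreaRect(b)," z.036",rect(onplane(c,b,.036))," z0",rect(onplane(c,b,0)))
    s=blob((S<60)&(V<110),sp)[:,0]
    hull=cv2.convexHull(s)[:,0]
    print(n,"foot z.01",rect(onplane(c,hull,.010)),len(s),cv2.boundingRect(s))
    ap=cv2.approxPolyDP(hull.reshape(-1,1,2),4,True)[:,0]; print(ap.tolist(),onplane(c,ap,.01).round(4).tolist())
    x,y=sp; crop=cv2.resize(im[y-25:y+45,x-30:x+50],None,fx=5,fy=5,interpolation=cv2.INTER_CUBIC)
    if n=="top": A=crop
    else: cv2.imwrite("pics/crop.png",np.hstack([A,crop])[:,:,::-1])
E
```

```text
top beam px ((372.9453125, 244.1990966796875), (127.09297180175781, 11.306302070617676), 10.954063415527344)  z.036 [ 497.7 -238.4  334.1   30.1   77.3]  z0 [ 502.8 -245.9  343.9   30.9   77.3]
top foot z.01 [462.9 199.5  98.7  88.9  79.1] 132 (186, 244, 42, 39)
[[193, 244], [227, 250], [221, 282], [186, 275]] [[0.5139, 0.2367, 0.01], [0.4958, 0.1459, 0.01], [0.4116, 0.1621, 0.01], [0.4318, 0.2546, 0.01]]
scene beam px ((331.8800354003906, 183.83999633789062), (12.400002479553223, 82.80000305175781), 53.130104064941406)  z.036 [ 490.6 -220.2  357.7   46.3   77.3]  z0 [ 508.4 -264.7  373.9   48.4   77.3]
scene foot z.01 [460.6 206.1 100.8  89.9  79.4] 174 (248, 264, 51, 42)
[[273, 264], [298, 281], [272, 305], [248, 285]] [[0.494, 0.1495, 0.01], [0.4092, 0.1672, 0.01], [0.428, 0.2632, 0.01], [0.5123, 0.241, 0.01]]
```

View pics/crop.png

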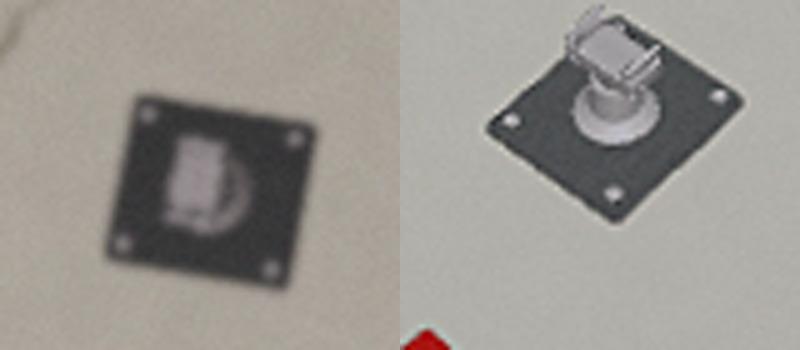

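The crop confirms the grey stand: a dark foot, a round post and a saddle with cheeks along the foot's 100 mm way, at yaw about 79°. The two fixed cameras disagree by about 6 mm, so I'll go over the beam and refine with the wrist camera.

drive_tool --moves '[{"x":404,"y":-272,"z":30,"rz":-1.047,"fingers":-1},{"x":404,"y":-272,"z":30,"rz":-1.047,"fingers":-1},{"x":404,"y":-272,"z":30,"rz":-1.047,"fingers":-1},{"x":404,"y":-272,"z":30,"rz":-1.047,"fingers":-1},{"x":404,"y":-272,"z":30,"rz":-1.047,"fingers":-1},{"x":404,"y":-272,"z":30,"rz":-1.047,"fingers":-1},{"x":404,"y":-272,"z":30,"rz":-1.047,"fingers":-1},{"x":404,"y":-272,"z":30,"rz":-1.047,"fingers":-1},{"x":404,"y":-272,"z":30,"rz":-1.047,"fingers":-1},{"x":404,"y":-272,"z":30,"rz":-1.047,"fingers":-1},{"x":404,"y":-272,"z":30,"rz":-1.047,"fingers":-1},{"x":404,"y":-272,"z":30,"rz":-1.047,"fingers":-1}]'

```text
invalid input at $.moves[0]: expected keys x, y, z, rx, ry, rz, fingers
```

```bash
python3 - <<'E'
from h import *
c=vision.read_camera("wrist");im=c["image"];cv2.imwrite("pics/w1.png",im[:,:,::-1])
np.save("w1.npy",c,allow_pickle=True)
hsv=cv2.cvtColor(im,cv2.COLOR_RGB2HSV);H,S,V=[hsv[:,:,i].astype(int) for i in range(3)]
o=sensors.get_obs();print(o["tool_pos"],o["tool_rot"],o["force"],o["wrist_torque"],o["qpos"])
print("cam",rays(c,[[280,210]]), proj(c,o["tool_pos"]))
cs,_=cv2.findContours(((H<25)&(S>75)&(V>90)).astype(np.uint8),cv2.RETR_EXTERNAL,cv2.CHAIN_APPROX_NONE)
b=max(cs,key=cv2.contourArea)[:,0]
print(cv2.boundingRect(b),rect(onplane(c,b,.036)))
E
```

```text
[ 0.19308824 -0.62040595  0.23004143] [-1.79949805e+02  5.24229166e-03  1.72929423e+01] [ 0.31604224 -0.76420743 -0.33997786] [ 0.0213105  -0.01597458  0.0229547 ] [73.51672101 18.41563421 -4.01654369 83.13904553  1.29637428 78.54078013
 -3.26052759]
cam (array([ 0.2673488 , -0.59660815,  0.38293732]), array([[-0.26371183, -0.08748499, -0.96068487]])) [[279.56658365 273.21679071]]
(0, 0, 560, 290) [ 217.  -583.9  606.6  309.1  -72.8]
```

View pics/w1.png

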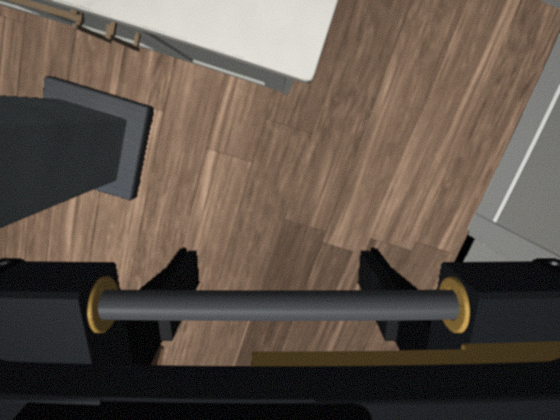

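The move was refused because every key is required. The picture shows only the floor and the fingers, so the camera sits on the tool's +x side with image up being +x.

drive_tool --moves '[{"x":404,"y":-272,"z":30,"rx":0,"ry":0,"rz":-1.047,"fingers":-1},{"x":404,"y":-272,"z":30,"rx":0,"ry":0,"rz":-1.047,"fingers":-1},{"x":404,"y":-272,"z":30,"rx":0,"ry":0,"rz":-1.047,"fingers":-1},{"x":404,"y":-272,"z":30,"rx":0,"ry":0,"rz":-1.047,"fingers":-1},{"x":404,"y":-272,"z":30,"rx":0,"ry":0,"rz":-1.047,"fingers":-1},{"x":404,"y":-272,"z":30,"rx":0,"ry":0,"rz":-1.047,"fingers":-1},{"x":404,"y":-272,"z":30,"rx":0,"ry":0,"rz":-1.047,"fingers":-1},{"x":404,"y":-272,"z":30,"rx":0,"ry":0,"rz":-1.047,"fingers":-1},{"x":404,"y":-272,"z":30,"rx":0,"ry":0,"rz":-1.047,"fingers":-1},{"x":404,"y":-272,"z":30,"rx":0,"ry":0,"rz":-1.047,"fingers":-1},{"x":404,"y":-272,"z":30,"rx":0,"ry":0,"rz":-1.047,"fingers":-1},{"x":404,"y":-272,"z":30,"rx":0,"ry":0,"rz":-1.047,"fingers":-1}]'

```text
time_s: 1.75
tool_pos: [0.4973, -0.2423, 0.2006]
tool_rot: [-180.0, 0.0, 77.1]
force: [0.1, -0.5, 0.5]
grip_width: 0.0871
grasp_force: 0.0
```

```bash
python3 - <<'E'
from h import *
c=vision.read_camera("wrist");im=c["image"];cv2.imwrite("pics/w2.png",im[:,:,::-1])
hsv=cv2.cvtColor(im,cv2.COLOR_RGB2HSV);H,S,V=[hsv[:,:,i].astype(int) for i in range(3)]
o=sensors.get_obs();print(o["tool_pos"],o["tool_rot"],o["force"],o["wrist_torque"],o["qpos"])
cs,_=cv2.findContours(((H<25)&(S>75)&(V>90)).astype(np.uint8),cv2.RETR_EXTERNAL,cv2.CHAIN_APPROX_NONE)
b=max(cs,key=cv2.contourArea)[:,0]
print(cv2.boundingRect(b),rect(onplane(c,b,.036)),proj(c,o["tool_pos"]))
E
```

```text
[ 0.49748034 -0.24198932  0.20058078] [-1.79999727e+02  2.06711401e-02  7.71578605e+01] [-0.5153893   0.1138761  -0.19447552] [-0.04202017 -0.12003319  0.03957357] [ 48.99446522   9.41734014 -28.48899824  98.62880914   4.69954718
  73.12833371   6.62149839]
(263, 4, 28, 287) [ 503.1 -208.9  274.6   24.6   77.4] [[280.14532923 274.11690744]]
```

View pics/w2.png

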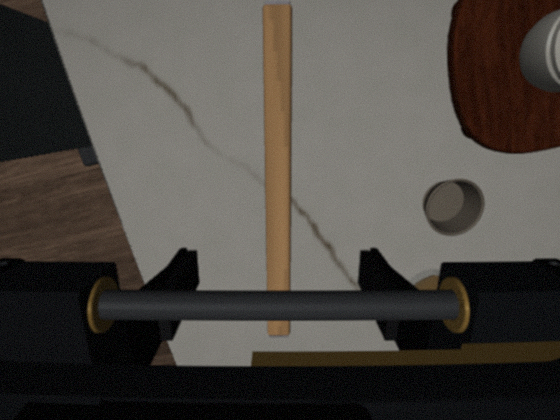

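The beam runs straight up the wrist image, from about (277,4) to (278,335). I'll get its ends and axis from those, and its centre using the two ends.

```bash
python3 - <<'E'
from h import *
c=vision.read_camera("wrist")
im=c["image"];hsv=cv2.cvtColor(im,cv2.COLOR_RGB2HSV);H,S,V=[hsv[:,:,i].astype(int) for i in range(3)]
m=((H<25)&(S>75)&(V>90))
for r in(10,60,120,180,230,325):
    x=np.where(m[r,255:300])[0]+255; P=onplane(c,[[x[0]-.5,r],[x[-1]+.5,r]],.036);print(r,x[0],x[-1],P.round(4).tolist(),P.mean(0).round(4))
print(V[0:8,278],S[0:8,278]);print(V[328:345,278],S[328:345,278])
A,B=onplane(c,[[277.5,2.5],[278,336]],.036);print(A,B,np.linalg.norm(A-B),(A+B)/2)
E
```

```text
10 263 289 [[0.5204, -0.0765, 0.036], [0.5431, -0.0816, 0.036]] [ 0.5317 -0.0791  0.036 ]
60 264 289 [[0.5118, -0.1159, 0.036], [0.5344, -0.1211, 0.036]] [ 0.5231 -0.1185  0.036 ]
120 264 289 [[0.4997, -0.1664, 0.036], [0.5233, -0.1718, 0.036]] [ 0.5115 -0.1691  0.036 ]
180 265 289 [[0.4874, -0.2218, 0.036], [0.5112, -0.2272, 0.036]] [ 0.4993 -0.2245  0.036 ]
230 266 289 [[0.4763, -0.2724, 0.036], [0.5002, -0.2779, 0.036]] [ 0.4882 -0.2751  0.036 ]
325 267 289 [[0.4508, -0.3831, 0.036], [0.4761, -0.3889, 0.036]] [ 0.4635 -0.386   0.036 ]
[111 105 112 106  96 110 109 123] [ 14   5  14   7  32  97 122 118]
[138 129 128 130 129 128 117 103 100 109 124 125 127 124 126 128 126] [113 127 128 120 121 120 120  82  26  14  16  16  14  14  24  16  16]
[ 0.5343113 -0.0736336  0.036    ] [ 0.4601813  -0.40039685  0.036     ] 0.3350663820471844 [ 0.4972463  -0.23701522  0.036     ]
```

The wood is 335 mm long between plates, which fits. The centre is about (0.4975, −0.237), yaw 77.4°. Next I'll go down around the middle with the fingertips about 14 mm above the worktop.

drive_tool --moves '[{"x":4,"y":-2,"z":60,"rx":0,"ry":0,"rz":-0.004,"fingers":-1},{"x":4,"y":-2,"z":110,"rx":0,"ry":0,"rz":-0.004,"fingers":-1},{"x":4,"y":-2,"z":150,"rx":0,"ry":0,"rz":-0.004,"fingers":-1},{"x":4,"y":-2,"z":170,"rx":0,"ry":0,"rz":-0.004,"fingers":-1},{"x":4,"y":-2,"z":178.6,"rx":0,"ry":0,"rz":-0.004,"fingers":-1},{"x":4,"y":-2,"z":178.6,"rx":0,"ry":0,"rz":-0.004,"fingers":-1},{"x":4,"y":-2,"z":178.6,"rx":0,"ry":0,"rz":-0.004,"fingers":-1}]'

```text
time_s: 2.72
tool_pos: [0.4982, -0.2371, 0.0235]
tool_rot: [179.8, 0.1, 77.5]
force: [0.2, -0.2, 0.4]
grip_width: 0.0869
grasp_force: 0.0
```

```bash
cat >> h.py <<'E'
def avg(n=14):
    F=[];T=[]
    for i in range(n):
        c=vision.read_camera("wrist");o=sensors.get_obs();F.append(o["force"]);T.append(o["wrist_torque"])
    F=np.array(F);T=np.array(T);s=n**.5
    a=np.radians(o["tool_rot"][2]);u=np.array([np.cos(a),np.sin(a)]);
    # moment about horizontal axis normal to beam (u rotated +90): My' ; force -W at offset d along u -> M = d*W about y'
    My=T[:,:2]@np.array([-u[1],u[0]])
    print("F",F.mean(0).round(3),"sd",(F.std(0)/s).round(3),"My' %.4f +- %.4f"%(My.mean(),My.std()/s),"pos",o["tool_pos"].round(4),o["tool_rot"].round(2),"w",o["grip_width"],"gf",o["grasp_force"],"t",o["time_s"])
    return c
E
python3 -c "
from h import *
avg()"
```

```text
F [-0.13   0.134 -0.077] sd [0.135 0.115 0.132] My' 0.0064 +- 0.0083 pos [ 0.4969 -0.2365  0.0219] [-179.99    0.     77.51] w 0.08728093705963771 gf 0.0 t 3.425
```

drive_tool --moves '[{"x":0,"y":0,"z":0,"rx":0,"ry":0,"rz":0,"fingers":1},{"x":0,"y":0,"z":0,"rx":0,"ry":0,"rz":0,"fingers":1},{"x":0,"y":0,"z":0,"rx":0,"ry":0,"rz":0,"fingers":1},{"x":0,"y":0,"z":0,"rx":0,"ry":0,"rz":0,"fingers":1},{"x":0,"y":0,"z":0,"rx":0,"ry":0,"rz":0,"fingers":1},{"x":0,"y":0,"z":0,"rx":0,"ry":0,"rz":0,"fingers":1},{"x":0,"y":0,"z":0,"rx":0,"ry":0,"rz":0,"fingers":1},{"x":0,"y":0,"z":-4,"rx":0,"ry":0,"rz":0,"fingers":1},{"x":0,"y":0,"z":-8,"rx":0,"ry":0,"rz":0,"fingers":1},{"x":0,"y":0,"z":-12,"rx":0,"ry":0,"rz":0,"fingers":1},{"x":0,"y":0,"z":-16,"rx":0,"ry":0,"rz":0,"fingers":1},{"x":0,"y":0,"z":-18,"rx":0,"ry":0,"rz":0,"fingers":1},{"x":0,"y":0,"z":-18,"rx":0,"ry":0,"rz":0,"fingers":1}]' --force 45

```text
time_s: 5.05
tool_pos: [0.4971, -0.2366, 0.0402]
tool_rot: [180.0, 0.0, 77.5]
force: [-0.1, -0.3, -3.9]
grip_width: 0.0256
grasp_force: 45.0
```

```bash
python3 -c "
from h import *
c=avg()
s=vision.read_camera('scene');cv2.imwrite('pics/s3.png',cv2.resize(s['image'][130:240,270:410],None,fx=4,fy=4)[:,:,::-1])"
```

```text
F [ 0.104  0.204 -4.062] sd [0.087 0.131 0.102] My' 0.2047 +- 0.0073 pos [ 0.497  -0.2365  0.0399] [-180.      0.     77.51] w 0.025456236838983112 gf 44.98398179188371 t 5.75
```

View pics/s3.png

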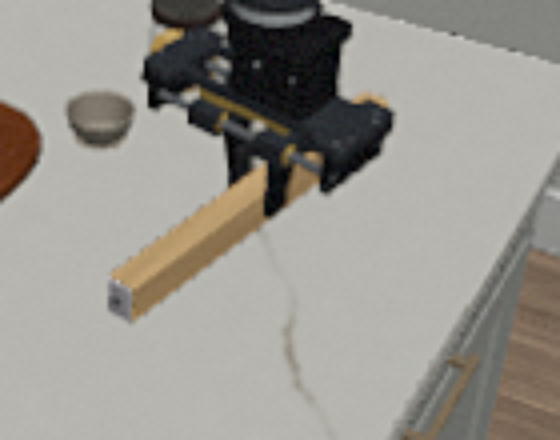

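The lift carries the full 4.06 N, and the moment puts the balance point about 49 mm toward tool +x. I'll set it down, regrip there and check.

drive_tool --moves '[{"x":0,"y":0,"z":6,"rx":0,"ry":0,"rz":0,"fingers":1},{"x":0,"y":0,"z":12,"rx":0,"ry":0,"rz":0,"fingers":1},{"x":0,"y":0,"z":16,"rx":0,"ry":0,"rz":0,"fingers":1},{"x":0,"y":0,"z":18,"rx":0,"ry":0,"rz":0,"fingers":1},{"x":0,"y":0,"z":18,"rx":0,"ry":0,"rz":0,"fingers":1},{"x":0,"y":0,"z":18,"rx":0,"ry":0,"rz":0,"fingers":-0.2},{"x":0,"y":0,"z":18,"rx":0,"ry":0,"rz":0,"fingers":-0.2},{"x":0,"y":0,"z":18,"rx":0,"ry":0,"rz":0,"fingers":-0.2},{"x":15,"y":0,"z":18,"rx":0,"ry":0,"rz":0,"fingers":-0.2},{"x":35,"y":0,"z":18,"rx":0,"ry":0,"rz":0,"fingers":-0.2},{"x":49,"y":0,"z":18,"rx":0,"ry":0,"rz":0,"fingers":-0.2},{"x":49,"y":0,"z":18,"rx":0,"ry":0,"rz":0,"fingers":-0.2},{"x":49,"y":0,"z":18,"rx":0,"ry":0,"rz":0,"fingers":-0.2}]'

```text
time_s: 7.42
tool_pos: [0.5075, -0.1892, 0.0219]
tool_rot: [-180.0, 0.0, 77.5]
force: [0.2, 0.3, 0.3]
grip_width: 0.0525
grasp_force: 0.0
```

```bash
python3 -c "
from h import *
c=avg(20)"
```

```text
F [-0.026 -0.163 -0.063] sd [0.127 0.087 0.108] My' -0.0034 +- 0.0078 pos [ 0.5076 -0.1887  0.0219] [-180.      0.     77.51] w 0.05251436360471418 gf 0.0 t 8.425
```

drive_tool --moves '[{"x":0,"y":0,"z":0,"rx":0,"ry":0,"rz":0,"fingers":1},{"x":0,"y":0,"z":0,"rx":0,"ry":0,"rz":0,"fingers":1},{"x":0,"y":0,"z":0,"rx":0,"ry":0,"rz":0,"fingers":1},{"x":0,"y":0,"z":0,"rx":0,"ry":0,"rz":0,"fingers":1},{"x":0,"y":0,"z":0,"rx":0,"ry":0,"rz":0,"fingers":1},{"x":0,"y":0,"z":0,"rx":0,"ry":0,"rz":0,"fingers":1},{"x":0,"y":0,"z":-4,"rx":0,"ry":0,"rz":0,"fingers":1},{"x":0,"y":0,"z":-8,"rx":0,"ry":0,"rz":0,"fingers":1},{"x":0,"y":0,"z":-12,"rx":0,"ry":0,"rz":0,"fingers":1},{"x":0,"y":0,"z":-16,"rx":0,"ry":0,"rz":0,"fingers":1},{"x":0,"y":0,"z":-20,"rx":0,"ry":0,"rz":0,"fingers":1},{"x":0,"y":0,"z":-20,"rx":0,"ry":0,"rz":0,"fingers":1}]' --force 45

```text
time_s: 9.93
tool_pos: [0.5079, -0.1888, 0.0424]
tool_rot: [180.0, 0.0, 77.5]
force: [0.6, -0.0, -4.6]
grip_width: 0.0259
grasp_force: 45.0
```

```bash
python3 -c "
from h import *
c=avg(20)"
```

```text
F [-0.133  0.062 -4.219] sd [0.108 0.112 0.079] My' 0.0122 +- 0.0059 pos [ 0.5076 -0.1887  0.0419] [-180.      0.     77.51] w 0.025576753751816825 gf 44.999651089310646 t 10.925
```

Regripped, the residual is about +3 ± 2 mm, so the balance point is roughly 2 mm ahead of the TCP. I'll lift and travel to a viewpoint about 90 mm short of the stand.

drive_tool --moves '[{"x":0,"y":0,"z":-15,"rx":0,"ry":0,"rz":0,"fingers":1},{"x":0,"y":0,"z":-40,"rx":0,"ry":0,"rz":0,"fingers":1},{"x":0,"y":0,"z":-70,"rx":0,"ry":0,"rz":0,"fingers":1},{"x":0,"y":0,"z":-100,"rx":0,"ry":0,"rz":0,"fingers":1},{"x":10,"y":-5,"z":-130,"rx":0,"ry":0,"rz":0,"fingers":1},{"x":35,"y":-16,"z":-150,"rx":0,"ry":0,"rz":0,"fingers":1},{"x":70,"y":-31,"z":-158,"rx":0,"ry":0,"rz":-0.01,"fingers":1},{"x":105,"y":-47,"z":-158,"rx":0,"ry":0,"rz":-0.02,"fingers":1},{"x":140,"y":-63,"z":-158,"rx":0,"ry":0,"rz":-0.03,"fingers":1},{"x":175,"y":-79,"z":-158,"rx":0,"ry":0,"rz":-0.03,"fingers":1},{"x":210,"y":-94,"z":-158,"rx":0,"ry":0,"rz":-0.03,"fingers":1},{"x":245,"y":-110,"z":-158,"rx":0,"ry":0,"rz":-0.03,"fingers":1},{"x":270,"y":-121,"z":-158,"rx":0,"ry":0,"rz":-0.03,"fingers":1},{"x":282,"y":-127,"z":-158,"rx":0,"ry":0,"rz":-0.03,"fingers":1},{"x":282,"y":-127,"z":-158,"rx":0,"ry":0,"rz":-0.03,"fingers":1},{"x":282,"y":-127,"z":-158,"rx":0,"ry":0,"rz":-0.03,"fingers":1},{"x":282,"y":-127,"z":-158,"rx":0,"ry":0,"rz":-0.03,"fingers":1}]'

```text
time_s: 13.05
tool_pos: [0.4449, 0.1128, 0.1999]
tool_rot: [-180.0, 0.0, 79.1]
force: [-0.2, -0.0, -3.0]
grip_width: 0.0253
grasp_force: 45.0
```

```bash
python3 - <<'E'
from h import *
c=avg(16);im=c["image"];cv2.imwrite("pics/w4.png",im[:,:,::-1]);np.save("w4.npy",c,allow_pickle=True)
E
```

```text
F [-0.043  0.059 -4.22 ] sd [0.13  0.105 0.143] My' 0.0028 +- 0.0074 pos [0.4446 0.1142 0.1999] [1.800e+02 1.000e-02 7.924e+01] w 0.02561030599296668 gf 44.99970378354192 t 13.85
```

View pics/w4.png

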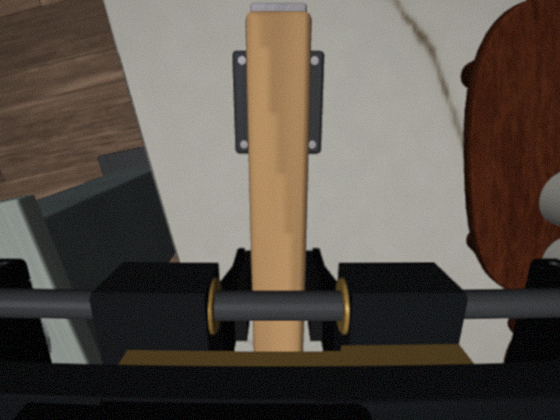

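The wrist view shows the foot with its corners at about (234,52), (323,52), (322,153) and (236,153). The held beam covers the saddle. I'll measure the foot edges at z=0.010 and use the held beam's centreline to check for camera bias.

```bash
python3 - <<'E'
from h import *
c=np.load("w4.npy",allow_pickle=True).item();im=c["image"];hsv=cv2.cvtColor(im,cv2.COLOR_RGB2HSV);H,S,V=[hsv[:,:,i].astype(int) for i in range(3)]
T=np.array([.4446,.1142]);a=np.radians(79.24);u=np.array([np.cos(a),np.sin(a)]);v=np.array([u[1],-u[0]])
def loc(P): return np.c_[(P[:,:2]-T)@u,(P[:,:2]-T)@v]*1000
g=V.astype(float)
# foot edges, subpixel-ish half crossing
def cross(line,th=85):
    i=np.where((line[:-1]<th)!=(line[1:]<th))[0]; return [k+(th-line[k])/(line[k+1]-line[k]) for k in i]
for r in (75,90,105,120,135):
    xl=np.array(cross(g[r,222:247]))+222; xr=np.array(cross(g[r,310:335]))+310
    print(r,xl,xr, loc(onplane(c,[[xl[0],r],[xr[-1],r]],.010)).round(1).tolist())
for x in (240,243,315,318):
    yt=np.array(cross(g[40:75,x]))+40; yb=np.array(cross(g[135:165,x]))+135
    print(x,yt,yb, loc(onplane(c,[[x,yt[0]],[x,yb[-1]]],.010)).round(1).tolist())
m=(H<25)&(S>75)&(V>90)
zt=.1999-.022+.036
for r in (25,60,120,180,230):
    x=np.where(m[r,235:325])[0]+235; L=loc(onplane(c,[[x[0]-.5,r],[x[-1]+.5,r]],zt)); print(r,x[0],x[-1],L.round(1).tolist(),L.mean(0).round(1))
print(loc(onplane(c,[[278,3],[278,12]],zt)))
E
```

```text
75 [232.8627451] [323.03636364] [[116.4, -45.0], [116.4, 42.7]]
90 [233.325] [322.22580645] [[102.5, -45.0], [102.5, 42.4]]
105 [233.90243902] [321.93181818] [[88.4, -45.0], [88.3, 42.6]]
120 [234.34210526] [321.25806452] [[73.9, -45.0], [73.9, 42.4]]
135 [235.05555556] [320.66666667] [[59.1, -44.8], [59.1, 42.3]]
240 [50.65116279 55.08888889 64.7       ] [141.38461538 146.5        152.72340426] [[138.3, -37.4], [41.2, -40.3]]
243 [50.68627451 55.13953488 64.51282051] [139.31428571 148.48484848 152.7173913 ] [[138.3, -34.6], [41.2, -37.2]]
315 [50.7        55.0952381  64.76595745] [141.32142857 146.82758621 153.14      ] [[138.3, 34.3], [40.7, 37.1]]
318 [50.63636364 57.28571429 62.85714286] [152.28571429] [[138.3, 37.2], [41.6, 40.2]]
25 246 309 [[112.1, -13.4], [112.1, 11.0]] [112.1  -1.2]
60 247 308 [[99.6, -13.3], [99.6, 10.9]] [99.6 -1.2]
120 247 307 [[76.9, -13.8], [76.8, 11.1]] [76.8 -1.4]
180 250 306 [[52.0, -13.2], [52.0, 11.2]] [52. -1.]
230 251 305 [[29.3, -13.3], [29.3, 11.3]] [29.3 -1. ]
[[119.65035816  -0.95984468]
 [116.56444753  -0.96087043]]
```

The foot is parallel to the tool and centred at x = +89.7 mm. Laterally it matches the held beam's line (−1.25 against −1.1), and the result agrees with the mean of the fixed cameras. I'll move the balance point over it and stop 25 mm above the seat.

drive_tool --moves '[{"x":20,"y":0,"z":0,"rx":0,"ry":0,"rz":0,"fingers":1},{"x":50,"y":0,"z":0,"rx":0,"ry":0,"rz":0,"fingers":1},{"x":75,"y":0,"z":10,"rx":0,"ry":0,"rz":0,"fingers":1},{"x":88,"y":0,"z":30,"rx":0,"ry":0,"rz":0,"fingers":1},{"x":88,"y":0,"z":55,"rx":0,"ry":0,"rz":0,"fingers":1},{"x":88,"y":0,"z":75,"rx":0,"ry":0,"rz":0,"fingers":1},{"x":88,"y":0,"z":90,"rx":0,"ry":0,"rz":0,"fingers":1},{"x":88,"y":0,"z":98,"rx":0,"ry":0,"rz":0,"fingers":1},{"x":88,"y":0,"z":98,"rx":0,"ry":0,"rz":0,"fingers":1},{"x":88,"y":0,"z":98,"rx":0,"ry":0,"rz":0,"fingers":1}]'

```text
time_s: 15.1
tool_pos: [0.4616, 0.2008, 0.1026]
tool_rot: [179.9, -0.0, 79.2]
force: [-0.2, -0.2, -4.3]
grip_width: 0.0259
grasp_force: 45.0
```

```bash
python3 - <<'E'
from h import *
avg(10)
s=vision.read_camera('scene');t=vision.read_camera('top')
A=cv2.resize(s['image'][225:325,210:350],(784,560),interpolation=cv2.INTER_CUBIC)
cv2.imwrite('pics/s5.png',A[:,:,::-1])
E
```

```text
F [-0.273 -0.015 -3.925] sd [0.097 0.164 0.179] My' -0.0102 +- 0.0095 pos [0.4611 0.2005 0.102 ] [1.7999e+02 1.0000e-02 7.9230e+01] w 0.025528603648191955 gf 44.99960359185934 t 15.6
```

View pics/s5.png

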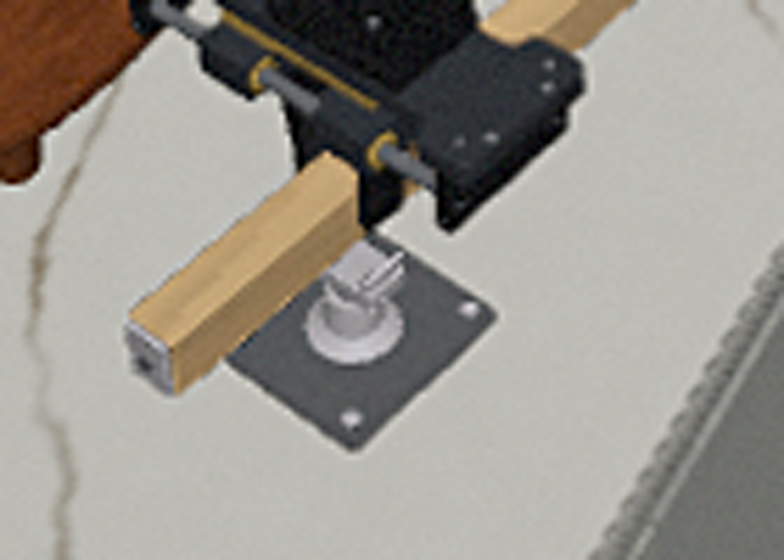

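The view shows the saddle at crop (365,265), directly under the fingertips at (375,220). As a quick check, I'll see whether the saddle pixel in each fixed view agrees with my foot-centre estimate.

```bash
python3 - <<'E'
from h import *
s=vision.read_camera("scene");t=vision.read_camera("top")
for n,c,box in(("scene",s,(258,258,288,282)),("top",t,(193,248,222,275))):
    print(n,"seat proj",proj(c,[.4602,.2025,.055]),"foot proj",proj(c,[.4602,.2025,.01]))
    im=cv2.imread(f"pics/{n}0.png").astype(int);V=im.max(2);x0,y0,x1,y1=box
    k=np.argwhere(V[y0:y1,x0:x1]>125 if n=="top" else V[y0:y1,x0:x1]>150)[:,::-1]+[x0,y0]
    print(k.mean(0),k.min(0),k.max(0))
# foot centre pixels from initial corners
for c,q in((t,[[193,244],[227,250],[221,282],[186,275]]),(s,[[273,264],[298,281],[272,305],[248,285]])):
    print("foot", onplane(c,q,.01).mean(0))
print("seat by eye scene",onplane(s,[[273,270.6]],.055),"top",onplane(t,[[195-30+200/5,250-25+175/5]],.055))
E
```

```text
scene seat proj [[273.1074411  271.04987501]] foot proj [[273.58867966 282.67200588]]
[272.22877358 265.62028302] [258 258] [287 281]
top seat proj [[203.11343444 261.99689832]] foot proj [[205.69870711 263.85415325]]
[204.06722689 260.32773109] [199 248] [221 270]
foot [0.46329185 0.19984111 0.01      ]
foot [0.46087839 0.20522081 0.01      ]
seat by eye scene [[0.4611785  0.20139401 0.055     ]] top [[0.46521095 0.1976816  0.055     ]]
```

Everything agrees within about 3 mm. I'll lower slowly; the seat should meet the beam at TCP z≈0.077.

drive_tool --moves '[{"x":0,"y":0,"z":5,"rx":0,"ry":0,"rz":0,"fingers":1},{"x":0,"y":0,"z":10,"rx":0,"ry":0,"rz":0,"fingers":1},{"x":0,"y":0,"z":14,"rx":0,"ry":0,"rz":0,"fingers":1},{"x":0,"y":0,"z":17,"rx":0,"ry":0,"rz":0,"fingers":1},{"x":0,"y":0,"z":19,"rx":0,"ry":0,"rz":0,"fingers":1},{"x":0,"y":0,"z":21,"rx":0,"ry":0,"rz":0,"fingers":1},{"x":0,"y":0,"z":23,"rx":0,"ry":0,"rz":0,"fingers":1},{"x":0,"y":0,"z":24,"rx":0,"ry":0,"rz":0,"fingers":1},{"x":0,"y":0,"z":25,"rx":0,"ry":0,"rz":0,"fingers":1},{"x":0,"y":0,"z":26,"rx":0,"ry":0,"rz":0,"fingers":1},{"x":0,"y":0,"z":27,"rx":0,"ry":0,"rz":0,"fingers":1},{"x":0,"y":0,"z":27,"rx":0,"ry":0,"rz":0,"fingers":1}]'

```text
time_s: 17.3
tool_pos: [0.4611, 0.2006, 0.075]
tool_rot: [180.0, 0.0, 79.2]
force: [-1.5, 0.2, -1.9]
grip_width: 0.0258
grasp_force: 45.0
```

```bash
python3 - <<'E'
from h import *
avg(12)
E
```

```text
F [-0.096 -0.129 -2.233] sd [0.158 0.156 0.133] My' 0.0575 +- 0.0066 pos [0.4611 0.2006 0.0749] [180.     0.    79.23] w 0.02577342769404458 gf 44.99950152821839 t 17.9
```

The seat carries about 1.9 N at 2 mm, which is a clean touch with no cheek jam. The moment rose more than I expected, so I'll lower to near full support and recheck before letting go.

drive_tool --moves '[{"x":0,"y":0,"z":1,"rx":0,"ry":0,"rz":0,"fingers":1},{"x":0,"y":0,"z":2,"rx":0,"ry":0,"rz":0,"fingers":1},{"x":0,"y":0,"z":2,"rx":0,"ry":0,"rz":0,"fingers":1}]'

```text
time_s: 18.27
tool_pos: [0.4611, 0.2006, 0.073]
tool_rot: [180.0, 0.0, 79.2]
force: [-1.6, -1.3, -0.8]
grip_width: 0.0256
grasp_force: 45.0
```

```bash
python3 - <<'E'
from h import *
avg(14)
E
```

```text
F [-0.493 -0.24  -0.197] sd [0.151 0.129 0.142] My' 0.1274 +- 0.0063 pos [0.4611 0.2006 0.0729] [180.     0.    79.23] w 0.02557339555864106 gf 44.99962686561048 t 18.975
```

The moment suggests the beam is bearing on one seat edge, with some friction drag, while vision puts the seat within 3 mm. I'll ease the grip in steps so the beam can settle flat inside the fingers, watching the end heights.

```bash
cat >> h.py <<'E'
def ends():
    s=vision.read_camera("scene");w=vision.read_camera("wrist");r=[]
    for c,near in((s,(246,284)),(w,(278,100))):
        hsv=cv2.cvtColor(c["image"],cv2.COLOR_RGB2HSV).astype(int)
        m=(hsv[:,:,0]<25)&(hsv[:,:,1]>75)&(hsv[:,:,2]>90)
        b=blob(m,near);r.append(cv2.boundingRect(b)); k=b[:,0]; q=k[k[:,1]>k[:,1].max()-6].mean(0) if c is s else k[k[:,1]<k[:,1].min()+3].mean(0); r.append(q.round(1).tolist())
    print("scene/wrist",r)
E
python3 - <<'E'
from h import *
ends()
E
```

```text
scene/wrist [(235, 261, 40, 42), [244.2, 299.3], (246, 11, 65, 280), [277.5, 12.0]]
```

drive_tool --moves '[{"x":0,"y":0,"z":0,"rx":0,"ry":0,"rz":0,"fingers":1},{"x":0,"y":0,"z":0,"rx":0,"ry":0,"rz":0,"fingers":1}]' --force 18

```text
time_s: 19.32
tool_pos: [0.4611, 0.2006, 0.0729]
tool_rot: [180.0, 0.0, 79.2]
force: [-0.9, 0.4, -0.4]
grip_width: 0.0259
grasp_force: 18.0
```

```bash
python3 - <<'E'
from h import *
ends();avg(6)
E
```

```text
scene/wrist [(235, 261, 41, 42), [244.2, 299.3], (246, 11, 65, 280), [277.5, 12.0]]
F [-0.377 -0.373  0.166] sd [0.228 0.274 0.107] My' 0.0556 +- 0.0112 pos [0.461  0.2006 0.0729] [180.     0.    79.23] w 0.025460397890679887 gf 17.99965799320489 t 19.725
```

drive_tool --moves '[{"x":0,"y":0,"z":0,"rx":0,"ry":0,"rz":0,"fingers":1},{"x":0,"y":0,"z":0,"rx":0,"ry":0,"rz":0,"fingers":1}]' --force 9

```text
time_s: 19.98
tool_pos: [0.461, 0.2006, 0.0729]
tool_rot: [-180.0, 0.0, 79.2]
force: [0.1, -0.6, -0.6]
grip_width: 0.0259
grasp_force: 9.0
```

```bash
python3 - <<'E'
from h import *
ends();avg(6)
E
```

```text
scene/wrist [(235, 261, 41, 42), [244.2, 299.3], (246, 11, 65, 280), [278.0, 12.0]]
F [-0.482  0.129 -0.197] sd [0.187 0.269 0.093] My' 0.0472 +- 0.0136 pos [0.461  0.2006 0.0729] [180.     0.    79.23] w 0.026035128874337263 gf 8.999557881325018 t 20.375
```

drive_tool --moves '[{"x":0,"y":0,"z":0,"rx":0,"ry":0,"rz":0,"fingers":1}]' --force 5

```text
time_s: 20.5
tool_pos: [0.4611, 0.2006, 0.0729]
tool_rot: [180.0, 0.0, 79.2]
force: [-0.4, -0.7, -0.5]
grip_width: 0.0259
grasp_force: 5.0
```

```bash
python3 - <<'E'
from h import *
ends();avg(8)
E
```

```text
scene/wrist [(235, 261, 41, 42), [244.2, 299.3], (246, 11, 65, 280), [278.0, 12.0]]
F [ 0.094 -0.036 -0.32 ] sd [0.11  0.231 0.208] My' 0.0458 +- 0.0112 pos [0.461  0.2006 0.0729] [180.     0.    79.23] w 0.025939692019640637 gf 4.999609062942909 t 21.0
```

drive_tool --moves '[{"x":0,"y":0,"z":0,"rx":0,"ry":0,"rz":0,"fingers":1},{"x":0,"y":0,"z":0,"rx":0,"ry":0,"rz":0,"fingers":1}]' --force 3

```text
time_s: 21.25
tool_pos: [0.4611, 0.2006, 0.0729]
tool_rot: [180.0, 0.0, 79.2]
force: [0.1, 0.0, -0.2]
grip_width: 0.0261
grasp_force: 3.0
```

```bash
python3 - <<'E'
from h import *
ends();avg(7)
E
```

```text
scene/wrist [(235, 261, 41, 42), [244.2, 299.3], (246, 11, 65, 280), [277.5, 12.0]]
F [ 0.304  0.018 -0.699] sd [0.174 0.181 0.203] My' 0.0195 +- 0.0055 pos [0.461  0.2006 0.0729] [180.     0.    79.23] w 0.025825144453687 gf 2.9995972913093283 t 21.7
```

No tilt shows in either view, even at 3 N. I'll open just a hair for one row and look at once, ready to re-close.

drive_tool --moves '[{"x":0,"y":0,"z":0,"rx":0,"ry":0,"rz":0,"fingers":0.3}]'

```text
time_s: 21.82
tool_pos: [0.4611, 0.2006, 0.073]
tool_rot: [180.0, -0.0, 79.2]
force: [0.0, 0.0, -1.0]
grip_width: 0.0286
grasp_force: 0.0
```

```bash
python3 - <<'E'
from h import *
ends();ends();o=sensors.get_obs();print(o["grip_width"],o["grasp_force"],o["force"],o["wrist_torque"],o["time_s"])
E
```

```text
scene/wrist [(235, 261, 41, 42), [244.2, 299.4], (246, 12, 64, 279), [277.5, 12.2]]
scene/wrist [(235, 261, 41, 42), [244.2, 299.4], (246, 12, 64, 279), [278.0, 12.2]]
0.03037414707065748 0.0 [0.89230034 0.69628587 0.46397885] [-0.04857579 -0.05822462  0.02039558] 22.025
```

It is free and not moving. I'll open wider and withdraw straight up.

drive_tool --moves '[{"x":0,"y":0,"z":0,"rx":0,"ry":0,"rz":0,"fingers":0.1},{"x":0,"y":0,"z":0,"rx":0,"ry":0,"rz":0,"fingers":-0.1},{"x":0,"y":0,"z":0,"rx":0,"ry":0,"rz":0,"fingers":-0.3},{"x":0,"y":0,"z":0,"rx":0,"ry":0,"rz":0,"fingers":-0.3},{"x":0,"y":0,"z":-10,"rx":0,"ry":0,"rz":0,"fingers":-0.3},{"x":0,"y":0,"z":-30,"rx":0,"ry":0,"rz":0,"fingers":-0.3},{"x":0,"y":0,"z":-60,"rx":0,"ry":0,"rz":0,"fingers":-0.3},{"x":0,"y":0,"z":-90,"rx":0,"ry":0,"rz":0,"fingers":-0.3},{"x":0,"y":0,"z":-110,"rx":0,"ry":0,"rz":0,"fingers":-0.3},{"x":0,"y":0,"z":-120,"rx":0,"ry":0,"rz":0,"fingers":-0.3},{"x":0,"y":0,"z":-120,"rx":0,"ry":0,"rz":0,"fingers":-0.3}]'

```text
time_s: 23.4
tool_pos: [0.4615, 0.2007, 0.1939]
tool_rot: [179.9, -0.0, 79.2]
force: [0.3, 0.4, -0.6]
grip_width: 0.0564
grasp_force: 0.0
```

```bash
python3 - <<'E'
from h import *
s=vision.read_camera('scene')
cv2.imwrite('pics/s6.png',cv2.resize(s['image'][200:325,190:365],(784,560),interpolation=cv2.INTER_CUBIC)[:,:,::-1])
hsv=cv2.cvtColor(s["image"],cv2.COLOR_RGB2HSV).astype(int);m=(hsv[:,:,0]<25)&(hsv[:,:,1]>75)&(hsv[:,:,2]>90)
k=blob(m,(246,284))[:,0];print(k[k[:,1]>k[:,1].max()-6].mean(0))
E
```

```text
[244.15384615 299.38461538]
```

View pics/s6.png

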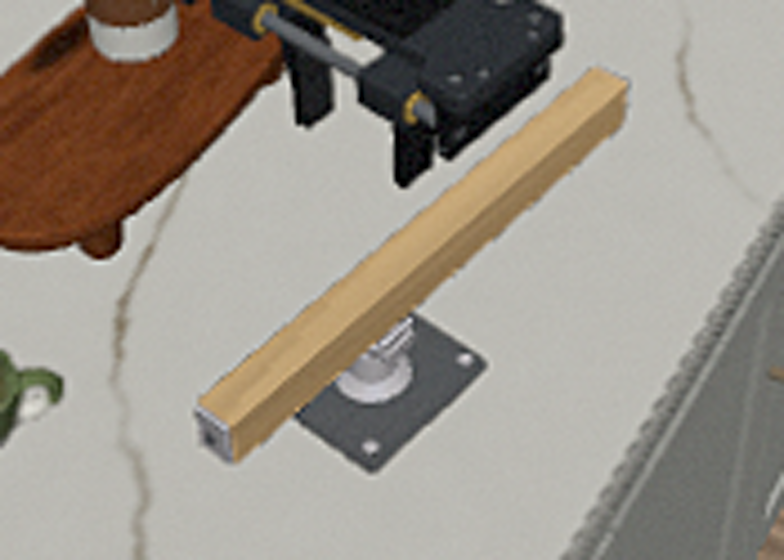

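The beam lies level in the saddle, let go, with its end at (244,299), unmoved from before release. The gripper is clear.

```bash
python3 -c "
from cell import workorder
print(workorder.sign_off())"
```

```text
the job is handed in; nothing more can be done
None
```

The job is handed in: the beam balances about 49 mm from its middle and was resting level in the stand's saddle with the gripper clear; sign-off gave no verdict.

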